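# Square a well tray into the corner stop

## Task

Push the white multi-well tray along the bench into the aluminium corner stop, so that it lies flat and square with its long side against the far bar and its short side against the left bar. Only push it with the fingers: do not lift it. Leave the red-capped bottles and the loose red cap where they are.

Things in the scene. Friction and masses are not known exactly. Their poses are not given: they have to be found in the camera images.
- stop: Fixed L-shaped aluminium stop, bars 18 mm high, 14 mm thick; flat blue patch (no step) marks the tray's place. Origin: inside corner at bench height. Far bar's inner face is the plane x = 0, running 180 mm from the corner to -y; left bar's is y = 0, running 120 mm to -x. Its x points away from the robot, y left, z up, all turned by up to 0.25 rad.
- tray: Loose white multi-well tray (origin: centre of its underside): rigid slab 100 mm along its x, 150 mm along its y, 26 mm high, level top with yellow and amber wells; 0.25 to 0.5 kg. Starts flat on the bench, short of both bars (to the stop's -x and -y), turned up to 0.35 rad from it. Home: its axes parallel to the stop's, centre at x = -50 mm, y = -75 mm in the stop's frame.
- bottle_a_center (a point): Bystander: closed sample bottle, cream body 54 mm in diameter, red cap 45 mm in diameter, 92 mm high overall, standing upright and loose on the bench. The point is its centre, 46 mm above its foot.
- bottle_b_center (a point): Bystander: closed sample bottle, cream body 54 mm in diameter, red cap 45 mm in diameter, 92 mm high overall, standing upright and loose on the bench. The point is its centre, 46 mm above its foot.
- bottle_c_center (a point): Bystander: closed sample bottle, cream body 54 mm in diameter, red cap 45 mm in diameter, 92 mm high overall, standing upright and loose on the bench. The point is its centre, 46 mm above its foot.
- cap_center (a point): Bystander: loose red bottle cap, a disc 45 mm in diameter and 16 mm high lying on the bench. The point is its centre, 8 mm up.
Not all that is in view belongs to the job. What is meant by the tray is not brown, and is the larger of those in its own colour.

How it is judged:
By the outcome, as a careful person would: the job done as asked, in the order asked, and still so for the second after the job is handed in, with the robot touching nothing.
It also fails if it takes over 42 s, if anything falls off the work surface, if the arm or the gripper's body presses on something with over 40 N, if the wrist force passes 120 N, or if a joint passes its speed limit or range.

## Robot

A 6-joint arm with a two-finger parallel gripper is mounted at the origin on the work surface. World frame = base frame: x ahead of the robot, y to its left, z up, the work surface at z = 0. Lengths are in m, angles in rad, forces in N, time in s.
With the tool pointing down it reaches from about 0.275 to 1 m from the base axis. Payload 8.4 kg.
Tool frame: the origin (TCP) lies midway between the tips of the shut fingers; the grasp point (between the pads) lies 19 mm behind it (pinch_z is the distance from the TCP to the grasp point, in m); z points along the fingers, y is the line along which they close (so a half turn about z gives the same grasp; the last joint's range is limited). The gripper opens to 85 mm and grips with 20 to 120 N. Pads are 22 mm wide; open, the fingers measure 114 mm over their backs; the gripper's body (76 mm by 85 mm) begins 54 mm behind the grasp point. The pads swing forward as they close: fully open they stand 13 mm farther back than shut.
Start: joints at [-1.295, 0.353, 1.633, -0, 1.155, -0.002], TCP at [0.171, -0.601, 0.205] pointing down, gripper open.
Joint ranges: [-2.63, 2.63], [-0.92, 2.1], [0.06, 2.66], [-1.3, 4.44], [0, 2.69], [-3.02, 3.02]. Speed limits (rad/s): [2.22, 2.22, 2.79, 3.14, 3.14, 3.14].

## Interface

Orientations are given as [roll, pitch, yaw] about the fixed x, y, z axes, in that order (R = Rz(yaw) Ry(pitch) Rx(roll)).
In Python, from plant import get_state, get_image, calibration, close_job, pinch_z gives the robot as it stands.
- The arm moves only by the shell command python3 -m crank 'ROWS' [OPENING] [FORCE]. ROWS is a JSON object of lists of equal length, an entry for each row: "slide": the shift along the tool's x, y, z in m, a list of three; "twist": the turn, a rotation vector about the tool's x, y, z in degrees, a list of three. In form: {"slide": [[dx, dy, dz], ...], "twist": [[rx, ry, rz], ...]}. A call has exactly 8 rows; each row shifts and turns the commanded pose from where the row before left it, along the tool's axes as they then stand; what a row does not reach is not made up. A row lasts 1/12 s, in which the tool goes at most 41.7 mm and 7.16 degrees, less where a joint would pass 70% of its speed; a pose out of reach is approached as far as the arm can. A call is refused whole if a number of a shift passes 0.0417 or a number of a turn 7.16, either way. A call with a gripper value outside its range is refused whole. OPENING is the finger opening in m, from 0 to 0.0854, set as the call begins (- or left out, the last holds). The fingers move at their own pace and stop on an object; FORCE is the grip in N (left out, the last holds). Time passes only in rows, so rows that do not move let the fingers close, or fill a call up. It gives the time, the measured TCP pose, the force, the opening and the grip force at its end, in the units of the state.
- get_state(): the state, without advancing time (a new reading comes with each control period).
- get_image(name): name is "scene" or "side" or "wrist"; returns the picture (480x640x3 uint8, blue, green, red); there is no depth.
- calibration(name): a dict with "fovy" (degrees; the focal length in pixels is half the picture's height over the tangent of half this angle, whatever the lens; pixels are square), "cx", "cy" (the principal point, pixels), "rvec" (rotation vector, rad) and "tvec" (3), from world to camera coordinates, as OpenCV has them; the wrist camera has in their place "tool_from_camera" (4x4, takes a point from camera to tool coordinates, whose origin is the TCP and whose axes are the flange's). Camera axes: x right, y down, z forward; pixel columns grow to the right and rows downward; lengths in m; the calibration is good to about 2 mm. A picture is of the moment at which its call begins: read the wrist's pose just before it. calibration takes no time and is no camera call.
- close_job(): hands the job in; it is judged then, once.
The state is a dict: "time_s": time; "qpos": joint angles; "qd": joint speeds; "joint_efforts": joint torques, N m; "tcp_pos": TCP position; "ee_rot": TCP orientation; "ft_force": force on the tool from outside, world axes, zero at the start; "moment": the same for the moment, N m; "gripper_width": finger opening in m; "finger_force": force on a finger pad.
Only numpy, scipy, OpenCV 4.12 (cv2) and the standard library are available. Lean on these libraries where they do the work, as an engineer would, in place of code of your own. Each camera call takes 0.05 s, during which the arm holds its last target. There are 200 camera calls.

## Working session

There is one attempt and no reset: what is moved stays moved. The work goes in short steps, Python scripts to look and compute and a shell command to move; the robot and the scene stay as the last step left them, time stands still between calls to the robot, and variables do not carry over. Pictures are saved under pics/ and viewed, at most 10 in all, crops included, and the job is handed in when it is done.

```bash
mkdir -p pics; ls; python3 - <<'E'
from plant import *
import cv2
s=get_state();print({k:s[k] for k in('time_s','tcp_pos','ee_rot','gripper_width')},pinch_z)
for n in('scene','side','wrist'):
    cv2.imwrite(f'pics/{n}0.png',get_image(n));print(n,calibration(n))
E
```

```text
pics
{'time_s': 0.0, 'tcp_pos': array([ 0.17126381, -0.6005547 ,  0.20465782]), 'ee_rot': array([-3.14021865e+00,  1.62606497e-05,  2.77821250e-01]), 'gripper_width': 0.08525402311440933} 0.0187
scene {'fovy': 55.22981970659714, 'cx': 325.7111921992824, 'cy': 238.81324784260357, 'rvec': array([ 0.686301  ,  2.72095679, -0.9700293 ]), 'tvec': array([ 0.51540036, -0.20330282,  0.9478062 ])}
side {'fovy': 42.162135156369764, 'cx': 322.8037794332746, 'cy': 225.40247022945277, 'rvec': array([ 2.21380213, -0.55745998,  0.2653198 ]), 'tvec': array([-0.53506399,  0.2343342 ,  0.81399849])}
wrist {'fovy': 60.191939712870436, 'cx': 326.33121328392764, 'cy': 238.79421605748217, 'tool_from_camera': array([[ 6.66808577e-04, -9.60720656e-01, -2.77516443e-01,
         6.99147160e-02],
       [ 9.99999767e-01,  6.81338665e-04,  4.40777204e-05,
        -1.87336694e-04],
       [ 1.46736307e-04, -2.77516408e-01,  9.60720886e-01,
        -1.68352687e-01],
       [ 0.00000000e+00,  0.00000000e+00,  0.00000000e+00,
         1.00000000e+00]])}
```

View pics/scene0.png

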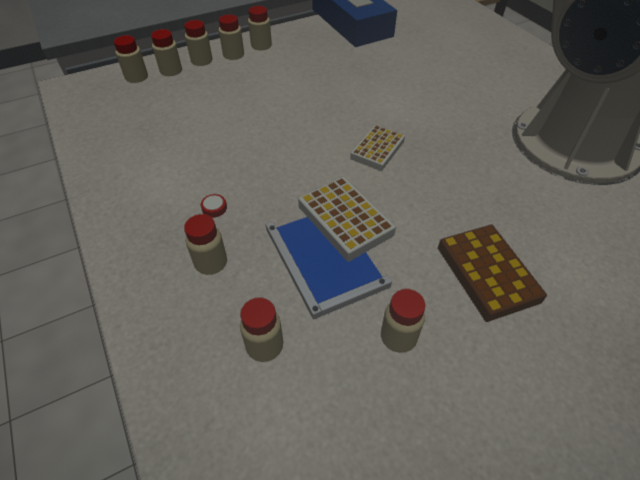

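View pics/side0.png

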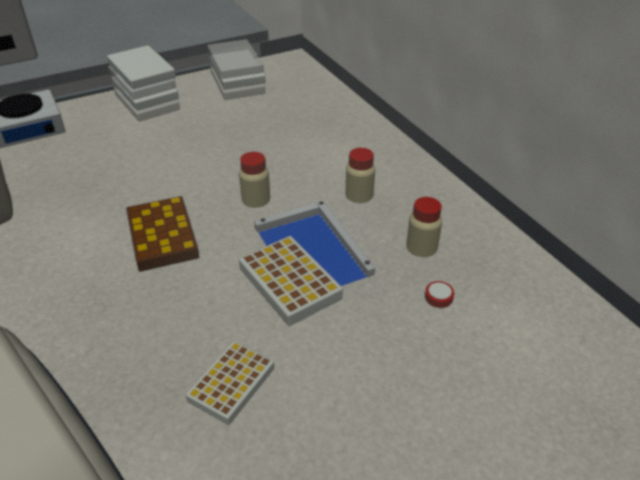

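The scene view shows the candidates for the tray: the large white one at (347,217), the small white one at (378,147) and the brown one at (492,270). I choose the large white one. The stop's corner is at (315,308), and the bottles are at (206,245), (262,330) and (403,320), with the loose cap at (213,205). In the side view the tray is at (290,278) and the stop's inside corner at (320,212).

```bash
cat > h.py <<'E'
import numpy as np, cv2
from plant import *
def cam(n,s=None):
    c=calibration(n); f=240/np.tan(np.radians(c['fovy'])/2)
    if n=='wrist':
        from scipy.spatial.transform import Rotation as Ro
        T=c['tool_from_camera']; R=Ro.from_euler('xyz',s['ee_rot']).as_matrix()
        return f,c['cx'],c['cy'],R@T[:3,:3],np.array(s['tcp_pos'])+R@T[:3,3]
    R=cv2.Rodrigues(c['rvec'])[0]
    return f,c['cx'],c['cy'],R.T,-R.T@c['tvec']
def cast(C,px,z):
    f,cx,cy,R,o=C; px=np.atleast_2d(px).astype(float)
    d=np.c_[(px[:,0]-cx)/f,(px[:,1]-cy)/f,np.ones(len(px))]@R.T
    return o+d*((z-o[2])/d[:,2])[:,None]
def proj(C,P):
    f,cx,cy,R,o=C; q=(np.atleast_2d(P)-o)@R
    return np.c_[f*q[:,0]/q[:,2]+cx,f*q[:,1]/q[:,2]+cy]
def hsv(im): return cv2.cvtColor(im,cv2.COLOR_BGR2HSV)
def blob(m,near):
    n,l,st,ce=cv2.connectedComponentsWithStats(m.astype(np.uint8))
    k=1+np.argmin([np.hypot(*(c-near))+(1e4 if s[4]<30 else 0) for c,s in zip(ce[1:],st[1:])]); return l==k
def wells(im,C,near):
    H=hsv(im); m=((H[...,0]<35)&(H[...,1]>95)&(H[...,2]>50)).astype(np.uint8)
    m=blob(cv2.morphologyEx(m,cv2.MORPH_CLOSE,np.ones((9,9),np.uint8)),near)
    y,x=np.nonzero(m); P=cast(C,np.c_[x,y],.026)[:,:2]
    r=cv2.minAreaRect((P*1000).astype(np.float32)); return np.round(cv2.boxPoints(r),1),r
def blue(im): 
    H=hsv(im); return blob((abs(H[...,0].astype(int)-113)<14)&(H[...,1]>110),[320,250])
E
python3 - <<'E'
from h import *
for n,near in(('scene',(347,217)),('side',(290,278))):
    im=cv2.imread(f'pics/{n}0.png');C=cam(n);print(n,C[4].round(3))
    print(wells(im,C,near))
    m=blue(im).astype(np.uint8);c=max(cv2.findContours(m,0,1)[0],key=cv2.contourArea)
    a=cv2.approxPolyDP(c,4,True)[:,0];print(np.c_[a,(cast(C,a,0)[:,:2]*1000).round(1)])
    H=hsv(im);r=((H[...,0]<8)|(H[...,0]>172))&(H[...,1]>150)&(H[...,2]>70)
    k,l,st,ce=cv2.connectedComponentsWithStats(r.astype(np.uint8))
    for s,q in zip(st[1:],ce[1:]):
        if s[4]>120: print(q.round(),s[4],'z92',cast(C,q,.085)[0,:2].round(3),'z8',cast(C,q,.008)[0,:2].round(3))
    cv2.imwrite(f'pics/{n}c.png',cv2.resize(im[170:330,220:420],None,fx=3.5,fy=3.5,interpolation=2))
E
```

```text
scene [0.818 0.419 0.6  ]
(array([[ 481.9,   33.6],
       [ 497.3, -105.3],
       [ 581. ,  -96. ],
       [ 565.5,   42.9]], dtype=float32), ((531.4236450195312, -31.214981079101562), (84.15682983398438, 139.75625610351562), 6.3387064933776855))
[[277.  228.  642.5 -72.5]
 [317.  302.  650.8  91.2]
 [381.  277.  539.9  98.4]
 [366.  253.  535.7  46.2]
 [346.  261.  573.   44.8]
 [307.  217.  585.3 -70.9]]
[228.  19.] 125 z92 [ 0.496 -0.659] z8 [ 0.448 -0.82 ]
[194.  24.] 137 z92 [ 0.576 -0.67 ] z8 [ 0.54  -0.832]
[161.  34.] 152 z92 [ 0.658 -0.66 ] z8 [ 0.634 -0.821]
[124.  40.] 156 z92 [ 0.738 -0.67 ] z8 [ 0.726 -0.833]
[199. 225.] 522 z92 [ 0.767 -0.062] z8 [ 0.759 -0.134]
[408. 303.] 733 z92 [0.571 0.195] z8 [0.534 0.162]
[257. 313.] 791 z92 [0.749 0.116] z8 [0.739 0.07 ]
side [ 0.244 -0.669  0.705]
(array([[ 480.5,   31.7],
       [ 495.8, -106. ],
       [ 579.9,  -96.6],
       [ 564.6,   41.1]], dtype=float32), ((530.1861572265625, -32.45268249511719), (84.66419219970703, 138.58033752441406), 6.334390163421631))
[[260.  232.  540.5 104.4]
 [266.  244.  536.7  70.9]
 [291.  235.  584.5  71.9]
 [340.  284.  600.6 -71.2]
 [365.  276.  644.9 -74.5]
 [319.  215.  653.   97.5]]
[361. 155.] 239 z92 [0.75 0.12] z8 [0.813 0.218]
[252. 159.] 241 z92 [0.574 0.2  ] z8 [0.615 0.308]
[428. 208.] 438 z92 [ 0.766 -0.061] z8 [0.831 0.014]
```

View pics/sidec.png

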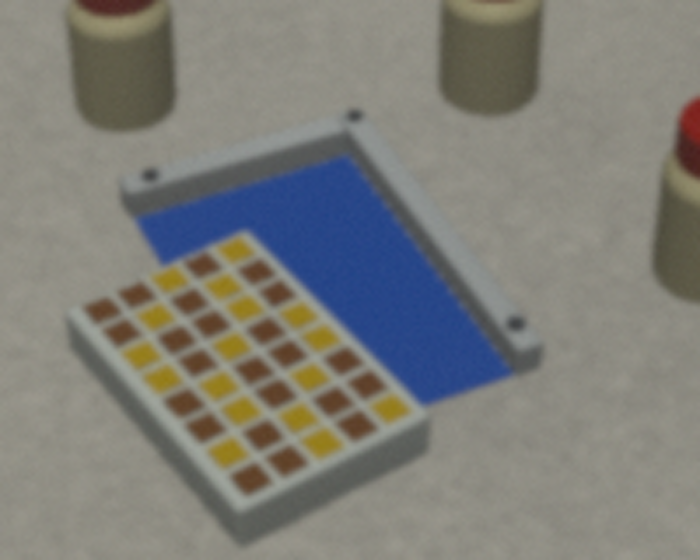

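The close crop confirms the large white tray with yellow and amber wells. It is loose and turned relative to the blue patch, and the stop's foot lines are fully visible from this side. Next I fit the stop's lines and plan the push.

```bash
python3 - <<'E'
from h import *
im=cv2.imread('pics/side0.png');C=cam('side')
m=blue(im).astype(np.uint8);c=max(cv2.findContours(m,0,1)[0],key=cv2.contourArea)[:,0]
P=cast(C,c,0)[:,:2]*1000
def fit(a,b):
    a,b=np.array(a),np.array(b);u=(b-a)/np.linalg.norm(b-a);t=(P-a)@u;d=(P-a)@[-u[1],u[0]]
    k=(t>8)&(t<np.linalg.norm(b-a)-8)&(abs(d)<5)
    v=cv2.fitLine(P[k].astype(np.float32),cv2.DIST_HUBER,0,.01,.01)[:,0];return v
f=fit((653,97.5),(644.9,-74.5));l=fit((653,97.5),(540.5,104.4))
print(f,l,'yaw',np.degrees(np.arctan2(-f[0],f[1])),np.degrees(np.arctan(l[1]/l[0])))
k=np.linalg.solve(np.c_[f[:2],-l[:2]],l[2:]-f[2:]);o=f[2:]+k[0]*f[:2];print('corner',o)
print('small',cast(C,[230,380],.02)[0],'cap',cast(C,[440,290],.014)[0],cast(cam('scene'),[213,205],.012)[0])
y=np.radians(-3);R=np.array([[np.cos(y),-np.sin(y)],[np.sin(y),np.cos(y)]])
print('tray in stop',(np.array([530.8,-31.8])-o)@R)
for q in [(-190,-136),(-111,-136),(-58,-240),(-50,-75)]: print(q,R@np.array(q)+o)
E
```

```text
[4.4054985e-02 9.9902910e-01 6.4945294e+02 8.3493299e+00] [ 9.9857020e-01 -5.3456020e-02  5.9688568e+02  1.0190866e+02] yaw -2.5249817 -3.0642648
corner [653.4452   98.88089]
small [ 0.37498533 -0.17378061  0.02      ] cap [ 0.72281242 -0.16683312  0.014     ] [ 0.72297629 -0.16434543  0.012     ]
tray in stop [-115.63780012 -136.92054959]
(-190, -136) [456.58788878 -26.98889515]
(-111, -136) [535.47962202 -31.12343569]
(-58, -240) [ 582.96404792 -137.75471299]
(-50, -75) [599.58851697  26.6004726 ]
```

```bash
python3 -m crank '{"slide":[[0.0175,-0.0198,0],[0.0175,-0.0198,0],[0.0175,-0.0198,0],[0.0175,-0.0198,0],[0.0175,-0.0198,0],[0.0175,-0.0198,0],[0.0175,-0.0198,0],[0.0175,-0.0198,0]],"twist":[[0,0,0],[0,0,0],[0,0,0],[0,0,0],[0,0,0],[0,0,0],[0,0,0],[0,0,0]]}' 0.085
python3 -m crank '{"slide":[[0.0175,-0.0198,0],[0.0175,-0.0198,0],[0.0175,-0.0198,0],[0.0175,-0.0198,0],[0.0175,-0.0198,0],[0.0175,-0.0198,0],[0.0175,-0.0198,0],[0.0175,-0.0198,0]],"twist":[[0,0,0],[0,0,0],[0,0,0],[0,0,0],[0,0,0],[0,0,0],[0,0,0],[0,0,0]]}'
python3 -m crank '{"slide":[[0.0175,-0.0198,0],[0.0175,-0.0198,0],[0.0175,-0.0198,0],[0.0175,-0.0198,0],[0.0175,-0.0198,0],[0.0175,-0.0198,0],[0.0175,-0.0198,0],[0.0175,-0.0198,0]],"twist":[[0,0,0],[0,0,0],[0,0,0],[0,0,0],[0,0,0],[0,0,0],[0,0,0],[0,0,0]]}'
python3 -m crank '{"slide":[[0,0,0],[0,0,0],[0,0,0],[0,0,0],[0,0,0],[0,0,0],[0,0,0],[0,0,0]],"twist":[[0,0,4.7],[0,0,4.7],[0,0,4.7],[0,0,4.7],[0,0,0],[0,0,0],[0,0,0],[0,0,0]]}'
```

```text
time_s: 0.82
tcp_pos: [0.2628, -0.409, 0.2052]
ee_rot: [-3.141, 0.0, 0.278]
ft_force: [0.8, -0.0, -0.6]
gripper_width: 0.0852
finger_force: 0.0
time_s: 1.48
tcp_pos: [0.354, -0.2183, 0.2054]
ee_rot: [-3.142, -0.0, 0.278]
ft_force: [0.6, -0.3, 1.0]
gripper_width: 0.0852
finger_force: 0.0
time_s: 2.15
tcp_pos: [0.4452, -0.0276, 0.2053]
ee_rot: [3.142, 0.0, 0.278]
ft_force: [-0.2, 0.1, -0.3]
gripper_width: 0.0845
finger_force: 0.0
time_s: 2.82
tcp_pos: [0.4449, -0.0289, 0.2054]
ee_rot: [-3.142, 0.0, -0.049]
ft_force: [-0.3, 0.3, -1.0]
gripper_width: 0.0851
finger_force: 0.0
```

```bash
cat >> h.py <<'E'
def look(tag):
    s=get_state(); im=get_image('wrist'); cv2.imwrite(f'pics/{tag}.png',im); return im,cam('wrist',s)
E
python3 - <<'E'
from h import *
im,C=look('w1'); p=proj(C,[[.531,-.032,.026],[.653,.099,0]]);print(p.round())
print(wells(im,C,p[0]))
m=blue(im).astype(np.uint8);c=max(cv2.findContours(m,0,1)[0],key=cv2.contourArea)
a=cv2.approxPolyDP(c,5,True)[:,0];print(np.c_[a,(cast(C,a,0)[:,:2]*1000).round(1)])
E
```

```text
[[325.  98.]
 [149. -57.]]
(array([[ 481.5,   32. ],
       [ 497.1, -106.4],
       [ 581.7,  -96.8],
       [ 566.1,   41.5]], dtype=float32), ((531.6007690429688, -32.421424865722656), (85.10543060302734, 139.20126342773438), 6.433996677398682))
[[163.   97.  539.6 106.3]
 [229.   98.  536.1  50.1]
 [223.   45.  577.7  50.3]
 [371.   19.  591.3 -72.4]
 [372.    0.  605.  -73.4]
 [153.    0.  613.5 102.7]]
```

View pics/w1.png

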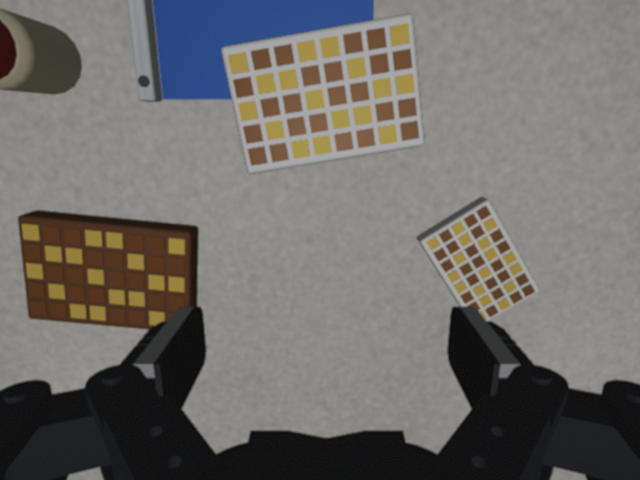

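The wrist view shows the tray at (323,93), the left bar's foot at (163,97), the brown decoy at (110,270) and the small decoy at (478,258). The TCP's landing spot at about (325,215) is clear of both decoys, and all three views agree on the tray within 1.5 mm. I descend behind it.

```bash
python3 -m crank '{"slide":[[0,0,0.03],[0,0,0.03],[0,0,0.03],[0,0,0.03],[0,0,0.03],[0,0,0.03],[0,0,0.018],[0,0,0.009]],"twist":[[0,0,0],[0,0,0],[0,0,0],[0,0,0],[0,0,0],[0,0,0],[0,0,0],[0,0,0]]}'
python3 -m crank '{"slide":[[0.005,0,0],[0.005,0,0],[0.005,0,0],[0.005,0,0],[0.005,0,0],[0.005,0,0],[0.005,0,0],[0.005,0,0]],"twist":[[0,0,0],[0,0,0],[0,0,0],[0,0,0],[0,0,0],[0,0,0],[0,0,0],[0,0,0]]}'
python3 - <<'E'
from h import *
im,C=look('w2'); s=get_state();print(s['ft_force'],wells(get_image('side'),cam('side'),(300,270)))
E
```

```text
time_s: 3.53
tcp_pos: [0.4434, -0.0288, -0.0039]
ee_rot: [-3.142, 0.004, -0.05]
ft_force: [0.2, -0.5, -0.0]
gripper_width: 0.0852
finger_force: 0.0
time_s: 4.2
tcp_pos: [0.4857, -0.0309, -0.0013]
ee_rot: [-3.142, -0.001, -0.05]
ft_force: [0.7, 1.0, -0.1]
gripper_width: 0.0848
finger_force: 0.0
[0.13576704 0.05854433 0.85176674] (array([[ 482.1,   32.8],
       [ 495.4, -105.4],
       [ 579.1,  -97.4],
       [ 565.8,   40.9]], dtype=float32), ((530.59619140625, -32.292640686035156), (84.10955810546875, 138.85958862304688), 5.508317470550537))
```

```bash
python3 - <<'E'
from h import *
im=get_image('side');cv2.imwrite('pics/s2.png',np.hstack([cv2.resize(im[180:380,130:400],None,fx=1.4,fy=1.4),cv2.resize(cv2.imread('pics/w2.png'),(373,280))]))
E
```

```text
(no output)
```

View pics/s2.png

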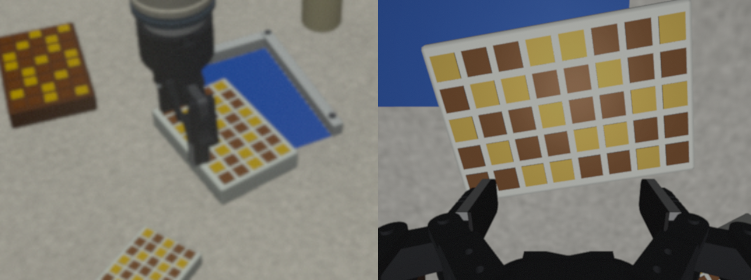

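```bash
python3 - <<'E'
from h import *
s=get_state();print(s['tcp_pos'],s['time_s'])
im=cv2.imread('pics/w2.png');C=cam('wrist',s);print(wells(im,C,(320,170)))
C=cam('side')
for p in [(269,297),(278,299),(284,292)]:
  for z in (0,.013,.026,.035): print(p,z,cast(C,p,z)[0].round(4))
im=get_image('side');cv2.imwrite('pics/s3.png',cv2.resize(im[210:330,220:350],None,fx=4.5,fy=4.5,interpolation=2))
E
```

```text
[ 0.48532019 -0.03090031 -0.00157207] 4.35
(array([[522.3, -17.5],
       [523.8, -31. ],
       [537.4, -29.5],
       [535.9, -16. ]], dtype=float32), ((529.8746337890625, -23.50414276123047), (13.685314178466797, 13.652932167053223), 6.213548183441162))
(269, 297) 0 [ 0.4898 -0.0438  0.    ]
(269, 297) 0.013 [ 0.4853 -0.0553  0.013 ]
(269, 297) 0.026 [ 0.4807 -0.0668  0.026 ]
(269, 297) 0.035 [ 0.4776 -0.0748  0.035 ]
(278, 299) 0 [ 0.5003 -0.0542  0.    ]
(278, 299) 0.013 [ 0.4955 -0.0655  0.013 ]
(278, 299) 0.026 [ 0.4908 -0.0769  0.026 ]
(278, 299) 0.035 [ 0.4875 -0.0847  0.035 ]
(284, 292) 0 [ 0.5149 -0.0451  0.    ]
(284, 292) 0.013 [ 0.5099 -0.0566  0.013 ]
(284, 292) 0.026 [ 0.5049 -0.0681  0.026 ]
(284, 292) 0.035 [ 0.5014 -0.0761  0.035 ]
```

View pics/s3.png

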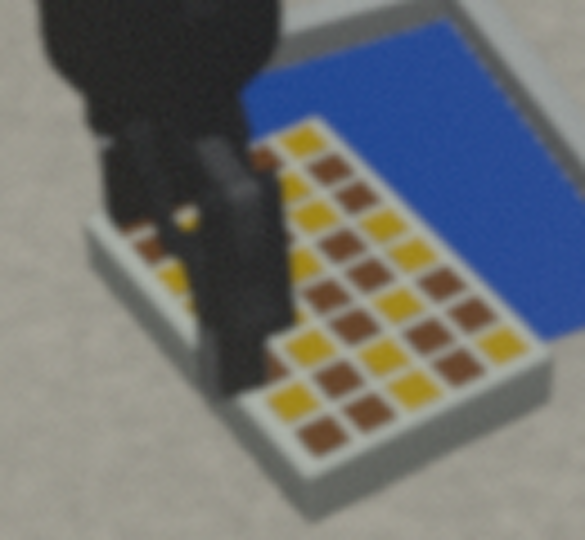

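The crop shows the finger tips at about (235,390) lying over the tray's top edge. When open the tips sit higher than I assumed, roughly 30 mm behind the TCP. Nothing has been touched. I back off and go lower, checking the force.

```bash
python3 -m crank '{"slide":[[-0.01,0,0],[-0.01,0,0],[-0.01,0,0],[-0.01,0,0],[-0.008,0,0],[0,0,0],[0,0,0],[0,0,0]],"twist":[[0,0,0],[0,0,0],[0,0,0],[0,0,0],[0,0,0],[0,0,0],[0,0,0],[0,0,0]]}'
python3 -m crank '{"slide":[[0,0,0.001],[0,0,0.001],[0,0,0.001],[0,0,0.001],[0,0,0.001],[0,0,0.001],[0,0,0],[0,0,0]],"twist":[[0,0,0],[0,0,0],[0,0,0],[0,0,0],[0,0,0],[0,0,0],[0,0,0],[0,0,0]]}'
python3 - <<'E'
from h import *
im=get_image('side');cv2.imwrite('pics/s4.png',cv2.resize(im[210:350,180:350],None,fx=4,fy=4,interpolation=2))
E
```

```text
time_s: 5.07
tcp_pos: [0.4377, -0.0285, -0.0014]
ee_rot: [3.142, -0.001, -0.05]
ft_force: [-0.7, -0.1, -0.2]
gripper_width: 0.0848
finger_force: 0.0
time_s: 5.73
tcp_pos: [0.4369, -0.0285, -0.0077]
ee_rot: [-3.142, 0.0, -0.05]
ft_force: [0.0, 0.5, 1.0]
gripper_width: 0.0851
finger_force: 0.0
```

View pics/s4.png

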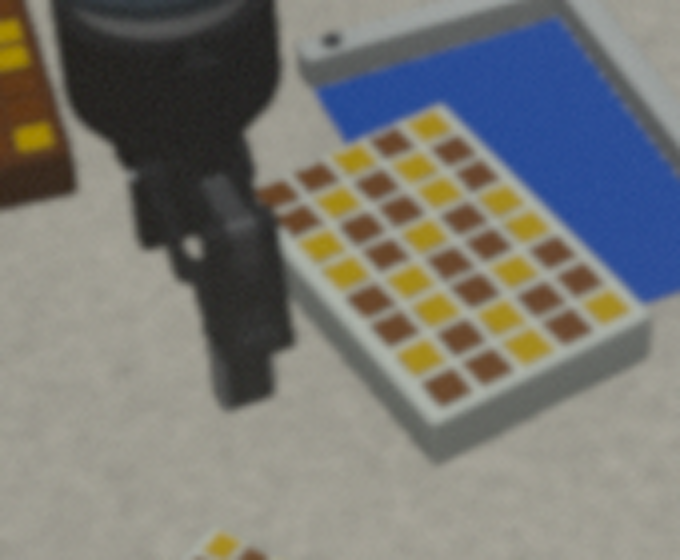

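```bash
python3 - <<'E'
from h import *
C=cam('side')
for p in [(236.3,312),(247.5,308)]:
  for z in (0,.01,.02,.03): print(p,z,cast(C,p,z)[0].round(4))
print(proj(C,[[.437-.011,-.0855,.006],[.437+.011,-.0855,.006],[.437-.011,-.0855,.02],[.437+.011,-.0855,.02]]))
E
```

```text
(236.3, 312) 0 [ 0.4334 -0.0487  0.    ]
(236.3, 312) 0.01 [ 0.4307 -0.0575  0.01  ]
(236.3, 312) 0.02 [ 0.428  -0.0663  0.02  ]
(236.3, 312) 0.03 [ 0.4253 -0.0751  0.03  ]
(247.5, 308) 0 [ 0.4515 -0.0492  0.    ]
(247.5, 308) 0.01 [ 0.4485 -0.058   0.01  ]
(247.5, 308) 0.02 [ 0.4456 -0.0668  0.02  ]
(247.5, 308) 0.03 [ 0.4426 -0.0756  0.03  ]
[[240.86425312 327.65073   ]
 [254.73062526 322.22785398]
 [240.08331136 321.25203627]
 [254.09408854 315.832204  ]]
```

The tips at crop (225,408) and (270,393) cast to a height of about 22–28 mm, so they are roughly 30 mm behind the TCP. I go down 14 mm more in two guarded steps.

```bash
python3 -m crank '{"slide":[[0,0,0.001],[0,0,0.001],[0,0,0.001],[0,0,0.001],[0,0,0.001],[0,0,0.001],[0,0,0.001],[0,0,0.001]],"twist":[[0,0,0],[0,0,0],[0,0,0],[0,0,0],[0,0,0],[0,0,0],[0,0,0],[0,0,0]]}'
python3 -m crank '{"slide":[[0,0,0.001],[0,0,0.001],[0,0,0.001],[0,0,0.001],[0,0,0.001],[0,0,0.001],[0,0,0],[0,0,0]],"twist":[[0,0,0],[0,0,0],[0,0,0],[0,0,0],[0,0,0],[0,0,0],[0,0,0],[0,0,0]]}'
```

```text
time_s: 6.45
tcp_pos: [0.437, -0.0285, -0.0157]
ee_rot: [3.142, 0.0, -0.05]
ft_force: [-0.4, 0.1, -0.4]
gripper_width: 0.0851
finger_force: 0.0
time_s: 7.12
tcp_pos: [0.4369, -0.0285, -0.0217]
ee_rot: [-3.142, 0.0, -0.05]
ft_force: [0.4, 0.5, 0.1]
gripper_width: 0.0851
finger_force: 0.0
```

```bash
python3 -m crank '{"slide":[[0.006,0,0],[0.006,0,0],[0.006,0,0],[0.006,0,0],[0.006,0,0],[0.006,0,0],[0.006,0,0],[0.006,0,0]],"twist":[[0,0,0],[0,0,0],[0,0,0],[0,0,0],[0,0,0],[0,0,0],[0,0,0],[0,0,0]]}'
python3 -m crank '{"slide":[[0.005,0,0],[0.005,0,0],[0.005,0,0],[0.005,0,0],[0.005,0,0],[0.005,0,0],[0.002,0,0],[0,0,0]],"twist":[[0,0,0],[0,0,0],[0,0,0],[0,0,0],[0,0,0],[0,0,0],[0,0,0],[0,0,0]]}'
python3 - <<'E'
from h import *
for n in('scene','side'):
  im=get_image(n);cv2.imwrite(f'pics/{n}5.png',im);C=cam(n);print(wells(im,C,proj(C,[.58,-.035,.026])[0]))
E
```

```text
time_s: 7.78
tcp_pos: [0.4853, -0.0309, -0.0217]
ee_rot: [-3.142, 0.0, -0.05]
ft_force: [-1.7, -0.3, 1.1]
gripper_width: 0.0848
finger_force: 0.7
time_s: 8.45
tcp_pos: [0.5179, -0.0326, -0.0215]
ee_rot: [3.142, -0.001, -0.05]
ft_force: [-0.4, 0.5, -0.1]
gripper_width: 0.0848
finger_force: 0.0
(array([[ 532.3, -109.3],
       [ 617.3, -113.5],
       [ 624.2,   25.9],
       [ 539.2,   30.1]], dtype=float32), ((578.2670288085938, -41.704505920410156), (139.4906463623047, 85.09938049316406), 87.16975402832031))
(array([[ 531.3, -110.2],
       [ 615.8, -114.7],
       [ 623.1,   23.9],
       [ 538.6,   28.4]], dtype=float32), ((577.2022705078125, -43.15126037597656), (138.85484313964844, 84.60222625732422), 86.97001647949219))
```

Tray is now square (yaw about −2.9°), with about 18.6 mm to go to the far bar and 70 mm along it.

```bash
python3 -m crank '{"slide":[[0.003,0,0],[0.003,0,0],[0.003,0,0],[0.003,0,0],[0.002,0,0],[0.002,0,0],[0,0,0],[0,0,0]],"twist":[[0,0,0],[0,0,0],[0,0,0],[0,0,0],[0,0,0],[0,0,0],[0,0,0],[0,0,0]]}'
python3 -m crank '{"slide":[[0.0005,0,0],[0.0005,0,0],[0.0005,0,0],[0.0005,0,0],[0.0005,0,0],[0.0005,0,0],[0.0,0,0],[0,0,0]],"twist":[[0,0,0],[0,0,0],[0,0,0],[0,0,0],[0,0,0],[0,0,0],[0,0,0],[0,0,0]]}'
```

```text
time_s: 9.22
tcp_pos: [0.5334, -0.0333, -0.0215]
ee_rot: [-3.142, -0.001, -0.05]
ft_force: [-0.5, 0.8, 0.5]
gripper_width: 0.085
finger_force: 0.0
time_s: 9.88
tcp_pos: [0.536, -0.0335, -0.0217]
ee_rot: [3.142, -0.0, -0.05]
ft_force: [-1.8, -0.1, 0.3]
gripper_width: 0.0851
finger_force: 0.6
```

```bash
python3 -m crank '{"slide":[[0.0005,0,0],[0.0005,0,0],[0.0005,0,0],[0.0005,0,0],[0,0,0],[0,0,0],[0,0,0],[0,0,0]],"twist":[[0,0,0],[0,0,0],[0,0,0],[0,0,0],[0,0,0],[0,0,0],[0,0,0],[0,0,0]]}'
python3 - <<'E'
from h import *
for n in('scene','side'):
  im=get_image(n);cv2.imwrite(f'pics/{n}6.png',im);C=cam(n);print(wells(im,C,proj(C,[.6,-.043,.026])[0]))
E
```

```text
time_s: 10.55
tcp_pos: [0.5381, -0.0336, -0.0216]
ee_rot: [-3.142, -0.0, -0.05]
ft_force: [-1.1, 0.4, 0.5]
gripper_width: 0.0855
finger_force: 0.2
(array([[ 551.8, -110.3],
       [ 636.8, -114.8],
       [ 644.2,   24.9],
       [ 559.2,   29.4]], dtype=float32), ((597.9966430664062, -42.70244598388672), (139.88461303710938, 85.13995361328125), 86.96862030029297))
(array([[ 551.2, -111.1],
       [ 635.8, -115.3],
       [ 642.6,   23.4],
       [ 558.1,   27.6]], dtype=float32), ((596.9435424804688, -43.85875701904297), (138.8822021484375, 84.68885803222656), 87.18611907958984))
```

```bash
python3 -m crank '{"slide":[[0.0005,0,0],[0.0005,0,0],[0.0005,0,0],[0.0005,0,0],[0,0,0],[0,0,0],[0,0,0],[0,0,0]],"twist":[[0,0,0],[0,0,0],[0,0,0],[0,0,0],[0,0,0],[0,0,0],[0,0,0],[0,0,0]]}'
```

```text
time_s: 11.32
tcp_pos: [0.5387, -0.0336, -0.0218]
ee_rot: [3.142, 0.002, -0.05]
ft_force: [-4.9, -0.2, 3.2]
gripper_width: 0.0852
finger_force: 2.6
```

Contact with the far bar. I back off, rise, turn 90° with the fingers narrowed, and go to the tray's right end.

```bash
python3 -m crank '{"slide":[[-0.01,0,0],[-0.01,0,0],[-0.01,0,0],[0,0,0],[0,0,-0.025],[0,0,-0.025],[0,0,-0.025],[0,0,-0.025]],"twist":[[0,0,0],[0,0,0],[0,0,0],[0,0,0],[0,0,0],[0,0,0],[0,0,0],[0,0,0]]}'
python3 -m crank '{"slide":[[0,0,0],[0,0,0],[0,0,0],[0,0,0],[0,0,0],[0,0,0],[0,0,0],[0,0,0]],"twist":[[0,0,-5.625],[0,0,-5.625],[0,0,-5.625],[0,0,-5.625],[0,0,-5.625],[0,0,-5.625],[0,0,-5.625],[0,0,-5.625]]}' 0.055
python3 -m crank '{"slide":[[0,0,0],[0,0,0],[0,0,0],[0,0,0],[0,0,0],[0,0,0],[0,0,0],[0,0,0]],"twist":[[0,0,-5.625],[0,0,-5.625],[0,0,-5.625],[0,0,-5.625],[0,0,-5.625],[0,0,-5.625],[0,0,-5.625],[0,0,-5.625]]}'
python3 -m crank '{"slide":[[-0.016,0.0122,0],[-0.016,0.0122,0],[-0.016,0.0122,0],[-0.016,0.0122,0],[-0.016,0.0122,0],[-0.016,0.0122,0],[-0.016,0.0122,0],[0,0,0]],"twist":[[0,0,0],[0,0,0],[0,0,0],[0,0,0],[0,0,0],[0,0,0],[0,0,0],[0,0,0]]}'
```

```text
time_s: 11.98
tcp_pos: [0.5097, -0.0321, 0.0795]
ee_rot: [-3.142, -0.0, -0.05]
ft_force: [-0.1, -0.4, -0.0]
gripper_width: 0.0852
finger_force: 0.0
time_s: 12.65
tcp_pos: [0.51, -0.0321, 0.0785]
ee_rot: [3.141, -0.0, 0.74]
ft_force: [-0.5, -0.0, -0.7]
gripper_width: 0.0549
finger_force: 0.0
time_s: 13.32
tcp_pos: [0.51, -0.0321, 0.0785]
ee_rot: [3.141, -0.0, 1.525]
ft_force: [-0.4, 0.2, -0.2]
gripper_width: 0.0549
finger_force: 0.0
time_s: 13.98
tcp_pos: [0.592, -0.1511, 0.0788]
ee_rot: [3.138, 0.001, 1.519]
ft_force: [0.1, -0.9, 0.5]
gripper_width: 0.0551
finger_force: 0.0
```

```bash
python3 -m crank '{"slide":[[0,0,0.013],[0,0,0.013],[0,0,0.013],[0,0,0.013],[0,0,0.013],[0,0,0.009],[0,0,0],[0,0,0]],"twist":[[0,0,0],[0,0,0],[0,0,0],[0,0,0],[0,0,0],[0,0,0],[0,0,0],[0,0,0]]}'
python3 - <<'E'
from h import *
print(get_state()['tcp_pos'])
im=get_image('side');C=cam('side');cv2.imwrite('pics/s7.png',cv2.resize(im[230:380,260:440],None,fx=4,fy=4,interpolation=2))
for z in(0,.01,.02): print(proj(C,[[.592-.04,-.151,z],[.592-.0275,-.151,z],[.592+.0275,-.151,z],[.592+.04,-.151,z]]).round(1).tolist())
E
```

```text
time_s: 14.65
tcp_pos: [0.5891, -0.148, 0.0035]
ee_rot: [-3.14, -0.0, 1.521]
ft_force: [0.1, -0.3, 0.0]
gripper_width: 0.055
finger_force: 0.0
[ 0.58905336 -0.14799831  0.00354063]
[[338.0, 329.4], [345.4, 326.3], [377.0, 313.1], [384.0, 310.2]]
[[338.2, 324.9], [345.6, 321.8], [377.4, 308.6], [384.4, 305.7]]
[[338.3, 320.3], [345.8, 317.3], [377.8, 304.1], [384.9, 301.1]]
```

View pics/s7.png

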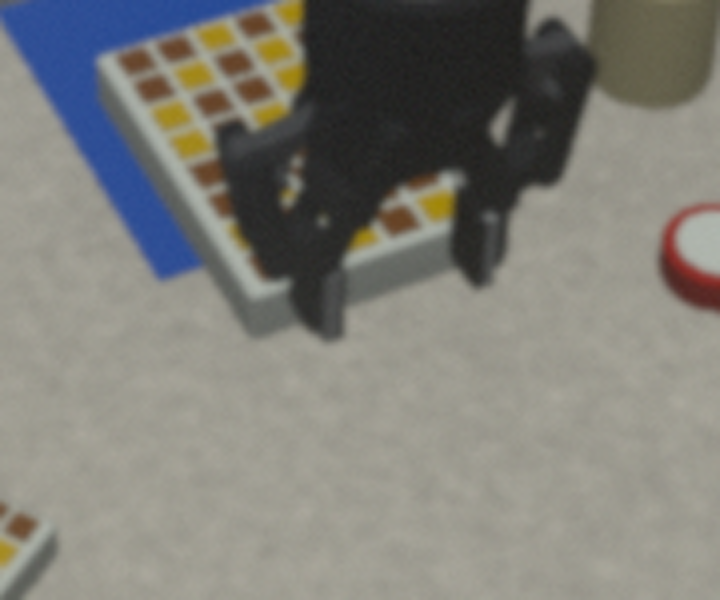

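The crop shows the finger tips at (325,338) and (485,285), on the tray's right end and still about 22–28 mm up. The cap at (700,255) is clear. I go down 14 mm.

```bash
python3 -m crank '{"slide":[[0,0,0.002],[0,0,0.002],[0,0,0.002],[0,0,0.002],[0,0,0.002],[0,0,0.002],[0,0,0.002],[0,0,0]],"twist":[[0,0,0],[0,0,0],[0,0,0],[0,0,0],[0,0,0],[0,0,0],[0,0,0],[0,0,0]]}'
python3 -m crank '{"slide":[[0.005,0,0],[0.005,0,0],[0.005,0,0],[0.005,0,0],[0.005,0,0],[0.005,0,0],[0.005,0,0],[0.005,0,0]],"twist":[[0,0,0],[0,0,0],[0,0,0],[0,0,0],[0,0,0],[0,0,0],[0,0,0],[0,0,0]]}'
python3 - <<'E'
from h import *
for n in('scene','side'):
  im=get_image(n);C=cam(n);print(wells(im,C,proj(C,[.6,-.03,.026])[0]))
E
```

```text
time_s: 15.37
tcp_pos: [0.5893, -0.1482, -0.0101]
ee_rot: [-3.141, -0.0, 1.52]
ft_force: [-0.7, 0.1, -0.5]
gripper_width: 0.055
finger_force: 0.0
time_s: 16.03
tcp_pos: [0.5916, -0.1079, -0.0095]
ee_rot: [3.142, 0.0, 1.521]
ft_force: [0.4, -1.8, 1.1]
gripper_width: 0.0552
finger_force: 0.9
(array([[553.5, -88.3],
       [638.7, -92.8],
       [646. ,  46.6],
       [560.9,  51.1]], dtype=float32), ((599.7625732421875, -20.87591552734375), (139.57839965820312, 85.30679321289062), 86.9760971069336))
(array([[569.8, -51.6],
       [576.7, -55.3],
       [588.6, -33.2],
       [581.7, -29.5]], dtype=float32), ((579.1956787109375, -42.40373992919922), (25.05473518371582, 7.869801044464111), 61.68216323852539))
```

```bash
python3 -m crank '{"slide":[[0.005,0,0],[0.005,0,0],[0.005,0,0],[0.005,0,0],[0.005,0,0],[0.005,0,0],[0.005,0,0],[0.005,0,0]],"twist":[[0,0,0],[0,0,0],[0,0,0],[0,0,0],[0,0,0],[0,0,0],[0,0,0],[0,0,0]]}'
python3 -m crank '{"slide":[[0.001,0,0],[0.001,0,0],[0.001,0,0],[0.001,0,0],[0.001,0,0],[0.001,0,0],[0,0,0],[0,0,0]],"twist":[[0,0,0],[0,0,0],[0,0,0],[0,0,0],[0,0,0],[0,0,0],[0,0,0],[0,0,0]]}'
python3 - <<'E'
from h import *
for n in('scene',):
  im=get_image(n);C=cam(n);print(wells(im,C,proj(C,[.6,.02,.026])[0]))
E
```

```text
time_s: 16.8
tcp_pos: [0.5936, -0.0679, -0.0096]
ee_rot: [-3.142, -0.0, 1.521]
ft_force: [0.2, -1.4, 0.4]
gripper_width: 0.0548
finger_force: 0.9
time_s: 17.47
tcp_pos: [0.5938, -0.0624, -0.0096]
ee_rot: [-3.141, -0.0, 1.52]
ft_force: [-0.7, -1.1, 0.5]
gripper_width: 0.0547
finger_force: 0.4
(array([[555.9, -43. ],
       [641.2, -47.3],
       [648.2,  92.1],
       [563. ,  96.5]], dtype=float32), ((602.0892333984375, 24.585556030273438), (139.61801147460938, 85.3338623046875), 87.09925079345703))
```

About 2–3 mm left, so I continue in small steps until the force rises.

```bash
python3 -m crank '{"slide":[[0.0005,0,0],[0.0005,0,0],[0.0005,0,0],[0.0005,0,0],[0,0,0],[0,0,0],[0,0,0],[0,0,0]],"twist":[[0,0,0],[0,0,0],[0,0,0],[0,0,0],[0,0,0],[0,0,0],[0,0,0],[0,0,0]]}'
python3 -m crank '{"slide":[[0.0005,0,0],[0.0005,0,0],[0.0005,0,0],[0.0005,0,0],[0,0,0],[0,0,0],[0,0,0],[0,0,0]],"twist":[[0,0,0],[0,0,0],[0,0,0],[0,0,0],[0,0,0],[0,0,0],[0,0,0],[0,0,0]]}'
```

```text
time_s: 18.18
tcp_pos: [0.594, -0.0603, -0.0096]
ee_rot: [-3.142, -0.0, 1.52]
ft_force: [-0.4, -1.3, 0.5]
gripper_width: 0.0551
finger_force: 0.4
time_s: 18.85
tcp_pos: [0.5941, -0.0584, -0.0096]
ee_rot: [-3.142, -0.0, 1.52]
ft_force: [-0.8, -1.1, -0.0]
gripper_width: 0.0549
finger_force: 0.4
```

```bash
python3 -m crank '{"slide":[[0.0005,0,0],[0.0005,0,0],[0.0005,0,0],[0.0005,0,0],[0,0,0],[0,0,0],[0,0,0],[0,0,0]],"twist":[[0,0,0],[0,0,0],[0,0,0],[0,0,0],[0,0,0],[0,0,0],[0,0,0],[0,0,0]]}'
python3 - <<'E'
from h import *
for n in('scene',):
  im=get_image(n);C=cam(n);print(wells(im,C,proj(C,[.6,.02,.026])[0]))
E
```

```text
time_s: 19.52
tcp_pos: [0.5943, -0.057, -0.0096]
ee_rot: [3.141, 0.001, 1.521]
ft_force: [-1.2, -5.4, 0.4]
gripper_width: 0.0546
finger_force: 2.7
(array([[556.2, -37.5],
       [641.6, -41.8],
       [648.6,  97.3],
       [563.2, 101.5]], dtype=float32), ((602.392333984375, 29.88003921508789), (139.22447204589844, 85.4699478149414), 87.13178253173828))
```

The tray is seated against the left bar. I retreat and give the long side one more nudge in case it left the far bar.

```bash
python3 -m crank '{"slide":[[-0.007,0,0],[-0.007,0,0],[-0.007,0,0],[0,0,0],[0,0,-0.025],[0,0,-0.025],[0,0,-0.025],[0,0,-0.015]],"twist":[[0,0,0],[0,0,0],[0,0,0],[0,0,0],[0,0,0],[0,0,0],[0,0,0],[0,0,0]]}'
python3 -m crank '{"slide":[[0.0148,-0.0133,0],[0.0148,-0.0133,0],[0.0148,-0.0133,0],[0.0148,-0.0133,0],[0.0148,-0.0133,0],[0.0148,-0.0133,0],[0.0148,-0.0133,0],[0,0,0]],"twist":[[0,0,0],[0,0,0],[0,0,0],[0,0,0],[0,0,0],[0,0,0],[0,0,0],[0,0,0]]}'
python3 -m crank '{"slide":[[0,0,0],[0,0,0],[0,0,0],[0,0,0],[0,0,0],[0,0,0],[0,0,0],[0,0,0]],"twist":[[0,0,5.625],[0,0,5.625],[0,0,5.625],[0,0,5.625],[0,0,5.625],[0,0,5.625],[0,0,5.625],[0,0,5.625]]}'
python3 -m crank '{"slide":[[0,0,0],[0,0,0],[0,0,0],[0,0,0],[0,0,0],[0,0,0],[0,0,0],[0,0,0]],"twist":[[0,0,5.625],[0,0,5.625],[0,0,5.625],[0,0,5.625],[0,0,5.625],[0,0,5.625],[0,0,5.625],[0,0,5.625]]}'
python3 - <<'E'
from h import *
im,C=look('w8'); print(wells(im,C,proj(C,[.6,.027,.026])[0]))
cv2.imwrite('pics/side8.png',cv2.resize(get_image('side')[180:300,220:390],None,fx=4.5,fy=4.5,interpolation=2))
E
```

```text
time_s: 20.23
tcp_pos: [0.5941, -0.0776, 0.0828]
ee_rot: [3.139, -0.0, 1.52]
ft_force: [1.2, 0.3, 0.0]
gripper_width: 0.0552
finger_force: 0.0
time_s: 20.9
tcp_pos: [0.5027, 0.0325, 0.0802]
ee_rot: [-3.139, -0.001, 1.521]
ft_force: [-0.2, -0.8, -0.5]
gripper_width: 0.0551
finger_force: 0.0
time_s: 21.57
tcp_pos: [0.5059, 0.0304, 0.0805]
ee_rot: [3.141, -0.0, 0.73]
ft_force: [0.2, -0.1, 0.2]
gripper_width: 0.0554
finger_force: 0.0
time_s: 22.23
tcp_pos: [0.5059, 0.0303, 0.0805]
ee_rot: [-3.141, -0.0, -0.056]
ft_force: [0.1, -0.2, -0.2]
gripper_width: 0.0549
finger_force: 0.0
(array([[595.4,  13.5],
       [607.9,  12.9],
       [608.5,  25.3],
       [596.1,  26. ]], dtype=float32), ((601.9636840820312, 19.445945739746094), (12.502703666687012, 12.50173568725586), 86.849609375))
```

View pics/side8.png

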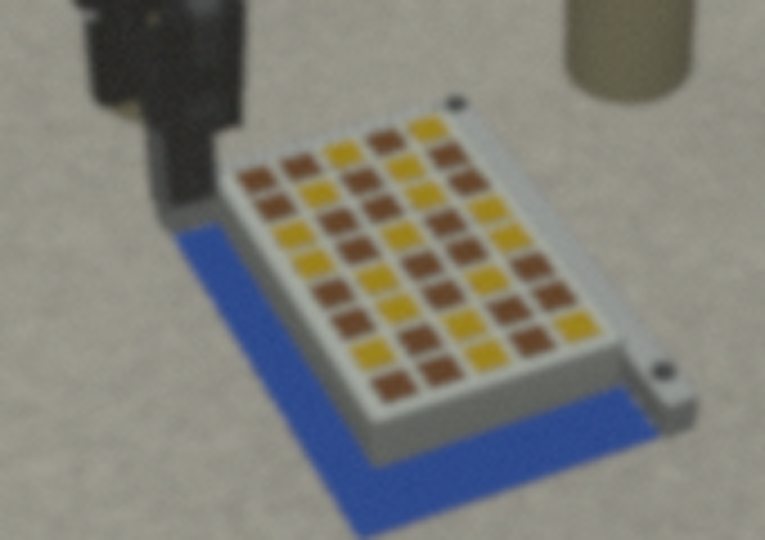

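The crop shows the tray against both bars, with its edge parallel to the far bar and an even blue margin on the other sides. Now the final nudge.

```bash
python3 -m crank '{"slide":[[0,0,0.02],[0,0,0.02],[0,0,0.02],[0,0,0.015],[0,0,0.01],[0,0,0.005],[0,0,0],[0,0,0]],"twist":[[0,0,0],[0,0,0],[0,0,0],[0,0,0],[0,0,0],[0,0,0],[0,0,0],[0,0,0]]}'
python3 -m crank '{"slide":[[0.005,0,0],[0.005,0,0],[0.005,0,0],[0.005,0,0],[0.005,0,0],[0.005,0,0],[0.002,0,0],[0,0,0]],"twist":[[0,0,0],[0,0,0],[0,0,0],[0,0,0],[0,0,0],[0,0,0],[0,0,0],[0,0,0]]}'
python3 -m crank '{"slide":[[0.0005,0,0],[0.0005,0,0],[0.0005,0,0],[0.0005,0,0],[0.0005,0,0],[0.0005,0,0],[0,0,0],[0,0,0]],"twist":[[0,0,0],[0,0,0],[0,0,0],[0,0,0],[0,0,0],[0,0,0],[0,0,0],[0,0,0]]}'
```

```text
time_s: 23.0
tcp_pos: [0.5057, 0.0307, -0.0093]
ee_rot: [-3.142, -0.0, -0.049]
ft_force: [0.1, 0.8, -0.2]
gripper_width: 0.0551
finger_force: 0.0
time_s: 23.67
tcp_pos: [0.538, 0.0291, -0.0096]
ee_rot: [-3.142, -0.001, -0.05]
ft_force: [-0.4, 0.2, -0.9]
gripper_width: 0.0552
finger_force: 0.0
time_s: 24.33
tcp_pos: [0.5403, 0.029, -0.0096]
ee_rot: [3.142, 0.0, -0.05]
ft_force: [-0.3, 0.2, -0.0]
gripper_width: 0.055
finger_force: 0.0
```

```bash
python3 -m crank '{"slide":[[0.0005,0,0],[0.0005,0,0],[0.0005,0,0],[0.0005,0,0],[0,0,0],[0,0,0],[0,0,0],[0,0,0]],"twist":[[0,0,0],[0,0,0],[0,0,0],[0,0,0],[0,0,0],[0,0,0],[0,0,0],[0,0,0]]}'
python3 -m crank '{"slide":[[0.0005,0,0],[0.0005,0,0],[0.0005,0,0],[0,0,0],[0,0,0],[0,0,0],[0,0,0],[0,0,0]],"twist":[[0,0,0],[0,0,0],[0,0,0],[0,0,0],[0,0,0],[0,0,0],[0,0,0],[0,0,0]]}'
```

```text
time_s: 25.0
tcp_pos: [0.5419, 0.0289, -0.0097]
ee_rot: [3.142, 0.001, -0.05]
ft_force: [-2.9, 0.2, 1.1]
gripper_width: 0.0544
finger_force: 1.3
time_s: 25.67
tcp_pos: [0.5419, 0.0289, -0.0099]
ee_rot: [3.141, 0.003, -0.05]
ft_force: [-7.2, 1.1, 4.0]
gripper_width: 0.0552
finger_force: 3.7
```

Firm contact: no further motion, and the force rises to 7 N. I back off, rise and check.

```bash
python3 -m crank '{"slide":[[-0.01,0,0],[-0.01,0,0],[-0.015,0,0],[-0.01,0,0],[0,0,-0.025],[0,0,-0.025],[0,0,-0.025],[0,0,-0.025]],"twist":[[0,0,0],[0,0,0],[0,0,0],[0,0,0],[0,0,0],[0,0,0],[0,0,0],[0,0,0]]}'
python3 -m crank '{"slide":[[0,0,-0.02],[0,0,-0.02],[0,0,-0.02],[0,0,-0.02],[0,0,0],[0,0,0],[0,0,0],[0,0,0]],"twist":[[0,0,0],[0,0,0],[0,0,0],[0,0,0],[0,0,0],[0,0,0],[0,0,0],[0,0,0]]}'
python3 - <<'E'
from h import *
im,C=look('w9');ims=get_image('side');print(wells(ims,cam('side'),proj(cam('side'),[.6,.027,.026])[0]))
isc=get_image('scene');print(wells(isc,cam('scene'),proj(cam('scene'),[.6,.027,.026])[0]))
a=cv2.resize(ims[140:310,220:460],(600,425))
cv2.imwrite('pics/f9.png',np.vstack([np.hstack([cv2.resize(im,(400,300)),cv2.resize(isc,(400,300))]),cv2.copyMakeBorder(cv2.resize(ims[170:310,220:460],(514,300)),0,0,0,286,0)]))
E
```

```text
time_s: 26.33
tcp_pos: [0.4983, 0.0311, 0.0914]
ee_rot: [-3.142, -0.0, -0.05]
ft_force: [0.2, -0.7, -0.0]
gripper_width: 0.0549
finger_force: 0.0
time_s: 27.0
tcp_pos: [0.4979, 0.031, 0.1693]
ee_rot: [3.141, 0.002, -0.05]
ft_force: [-0.9, -0.3, -0.5]
gripper_width: 0.0549
finger_force: 0.0
(array([[555. , -38.5],
       [639.7, -43.1],
       [647.2,  95.4],
       [562.5, 100. ]], dtype=float32), ((601.0838623046875, 28.456520080566406), (138.69940185546875, 84.85527038574219), 86.89936828613281))
(array([[556.4, -37.7],
       [641.8, -41.8],
       [648.5,  97.5],
       [563.1, 101.6]], dtype=float32), ((602.4339599609375, 29.92348861694336), (139.46804809570312, 85.4356460571289), 87.24835968017578))
```

View pics/f9.png

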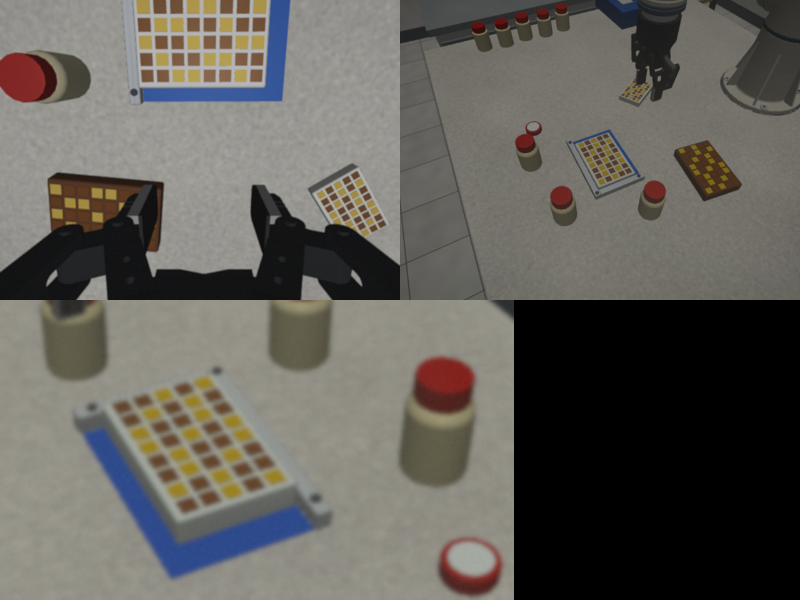

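The montage shows the tray flush and square in the corner: the scene view has it at (605,158) and the side view at (195,450). The bottles and cap are unmoved and the robot is clear, so I hand in.

```bash
python3 -c "
from plant import *
print(close_job())"
```

```text
the job is handed in; nothing more can be done
None
```

I pushed the tray, without lifting it, into the corner stop, where it lies flat and square against the far and left bars; the bottles and cap were left where they were, and I handed the job in at about 27 s.

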